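# Level the petal drying board and hold the level to it

### The job

Swing both flaps of the cardboard carton wide open, take out the spirit level and set it down gently, bottom down, on the middle of the tilted drying board, lengthwise between the two dark lines. Let go of it, then turn the red knob of the levelling screw until the bubble comes to rest centred between the vial's two black rings. Finally press the level down lightly on the board with the gripper and finish while still pressing, with the bubble still centred; leave the dye cup, the dough pot and the dough ball alone.

Things in the scene. Friction and masses are not known exactly. Their poses are not given: they have to be found in the camera images.
- carton: Fixed open cardboard carton, 118 (x) x 210 (y) x 45 mm high outside, walls and floor 4 mm; origin under its centre, z up, long sides along its y. The two flaps are hinged on the rims of the long sides.
- flap_near (a joint): Flap on the carton's -x long side (nearer the robot), rad: 0 = flat over the opening, 1.57 upright, 2.6 swung right out (stop). 52 mm deep, 206 long, 3 thick; hinge line at carton x = -58 mm, z = 45 mm. Starts ajar (1.0 to 1.3), stays where left (light friction); a closed gripper let down between the flaps can push it outward. Wide open is over 1.9.
- flap_far (a joint): The same for the flap on the carton's +x long side (hinge line at carton x = +58 mm).
- spirit_level: Loose yellow spirit level, 26 (x) x 180 (y) x 34 mm high, 0.18 kg; starts on the carton floor, along it. Origin at the centre of its underside, z up, y lengthwise. Black rubber grip on the middle 46 mm, flat top at z = 34 mm: grasp there across x (26 mm) and press there (about 5 to 15 N). Green vial in the top of its +y half, middle at y = +53 mm. Works either way round.
- bubble: Pale bubble, 15 mm long, in the green vial; origin at its centre. Its y in the level's frame tells the tilt: centred at +53 mm (between two black rings 23 mm apart; within 4 mm counts), stops 21 mm either side. It floats to the higher end, 0.36 mm per milliradian, and settles in about 1.5 s.
- drying_board: Wooden board 140 (x) x 222 (y) x 14 mm on a fixed stand (grey base 150 x 325 mm). Origin on its hinge pin, 43 mm above the table; the board runs along its own -y, middle of its top at (0, -117, +14) mm, dark lines along y at x = -30 and +30 mm. It tilts about the pin; its z is upright when level. At the start the knob end is low by 0.03 to 0.06 rad.
- levelling_knob: T-knob on the upright screw past the board's -y end. Origin on its axis, 92 mm above the table, under the black hub (30 mm dia, 12 high); z up. Red grip bar 54 mm (own x) x 14 mm (y), z = 11 to 35 mm: pinch across y from above. Friction 0.15 N m, stays where left. Clockwise from above lifts the knob end 0.04 rad per rad (bubble 14 mm per rad towards it); needs 0.8 to 1.4 rad.
- dye_cup: Bystander: small white cup of red dye paste, 62 mm dia x 32 mm, loose; origin under its centre.
- dough_pot: Bystander: modelled flower pot of dough with a curly top, 58 x 56 x 55 mm, loose; origin under its centre.
- dough_ball: Bystander: pink dough ball, 51 x 54 x 38 mm, loose; origin under its centre.
Mind the look-alikes: they are no part of the job. There is more than one size of the carton; the job needs the largest.

How it is judged:
By the outcome, as a careful person would: the job done as asked, in the order asked, and still so for the second after the job is handed in, while the arm keeps its last pose, push and grip.
It also fails if it takes over 72 s, if anything falls off the work surface, if the arm or the gripper's body presses on something with over 40 N, if the wrist force passes 120 N, or if a joint passes its speed limit or range.

### The arm

A 7-joint arm with a two-finger parallel gripper is mounted at the origin on the work surface; the furniture and walls round the work are solid. World frame = base frame: x ahead of the robot, y to its left, z up, the work surface at z = 0. Lengths are in m, angles in rad, forces in N, time in s.
With the tool pointing down it reaches from about 0.425 to 0.925 m from the base axis. Payload 6.8 kg.
Tool frame: the origin (TCP) lies on the front face of the gripper's body, between the roots of the fingers; the fingertips stand 73 mm ahead of it and the grasp point (between the pads) lies 54 mm ahead of it (env.nose_length is the distance from the TCP to the fingertips, in m); z points along the fingers, y is the line along which they close (so a half turn about z gives the same grasp; the last joint's range is limited). The gripper opens to 85 mm and grips with 20 to 120 N. Pads are 22 mm wide; open, the fingers measure 114 mm over their backs; the gripper's body (76 mm by 85 mm) begins 54 mm behind the grasp point. The pads swing forward as they close: fully open they stand 13 mm farther back than shut.
Start: joints at [-1.251, 0.477, 0.022, 1.555, -0.011, 1.109, -0.083], TCP at [0.28, 0.614, 0.304] pointing down, gripper open.
Joint ranges: [-2.96, 2.96], [-0.34, 2.1], [-1.41, 1.46], [0.24, 2.44], [-1.37, 4.51], [0.17, 1.92], [-2.96, 2.96]. Speed limits (rad/s): [2.39, 2.39, 3.14, 3.14, 3.14, 3.14, 3.14].

### API

Orientations are given as a unit quaternion [w, x, y, z].
In Python, from cell import env, kin, camera, calibration, job gives the robot as it stands. The module is installed in compiled form; this text tells all that it offers. Calls block until the motion is done:
- env.reach(position, orientation): joint-space move of the TCP to a pose.
- env.movel(position, velocity=0.15, rot=None, stop_force=None): straight line of the TCP; rot=None keeps the orientation; velocity is the mean speed in m/s. With stop_force (N) it stops when the force on the tool has changed by that much, and returns True; else False.
- env.goto_joints(angles): joint-space move.
- env.grip(opening, f_grip=None): finger opening in m; f_grip is the grip in N (None keeps the last); returns when the fingers have stopped.
- env.dwell(seconds).
- kin.inverse_kinematics(position, orientation): joint angles nearest the present ones, or None.
- env.get_state(): the state.
- camera(name): name is "scene" or "top" or "wrist"; returns (picture, depth): 384x512x3 uint8, blue, green, red; 384x512 float32, m along the optical axis (not along the pixel's ray), 0 where there is no reading.
- calibration(name): a dict with "fx", "fy", "cx", "cy" (pixels), "k1" (the pictures are not rectified: a ray, as slopes to the right and down, at radius r is drawn at 1 + k1 r^2 times it, then the intrinsics apply), "rvec" (rotation vector, rad) and "tvec" (3), from world to camera coordinates, as OpenCV has them. Camera axes: x right, y down, z forward; pixel columns grow to the right and rows downward; lengths in m; the calibration is good to about 2 mm. A picture is of the moment at which its call begins: read the wrist's pose just before it. calibration takes no time and is no camera call; for the wrist camera it gives the pose at the moment of the call.
A pose or a line that the arm cannot do raises env.PlanningError and nothing moves.
- job.job_done(): hands the job in; it is judged then, once.
The state is a dict: "time": time; "qpos": joint angles; "joint_velocities": joint speeds; "joint_torque": joint torques, N m; "tcp_pos": TCP position; "orientation": TCP orientation; "force": force on the tool from outside, world axes, zero at the start; "torque": the same for the moment, N m; "opening": finger opening in m; "gripper_force": force on a finger pad.
Only numpy, scipy, OpenCV 4.12 (cv2) and the standard library are available. Lean on these libraries where they do the work, as an engineer would, in place of code of your own. Each camera call takes 0.05 s, during which the arm holds its last target. There are 200 camera calls.

## Working session

There is one attempt and no reset: what is moved stays moved. The work goes in short steps, each a Python script; the robot and the scene stay as the last script left them, time stands still between calls to the robot, and variables do not carry over. Pictures are saved under pics/ and viewed, at most 10 in all, crops included, and the job is handed in when it is done.

```bash
mkdir -p pics
cat > h.py <<'E'
import numpy as np, cv2
from cell import env, kin, camera, calibration, job
from scipy.spatial.transform import Rotation as R
def cal(n):
    c=calibration(n); Rm=cv2.Rodrigues(np.array(c["rvec"],float))[0]
    return c,Rm,np.array(c["tvec"],float).ravel()
def slopes(c,uv):
    uv=np.atleast_2d(np.array(uv,float)); K=np.array([[c["fx"],0,c["cx"]],[0,c["fy"],c["cy"]],[0,0,1]])
    return cv2.undistortPoints(uv.reshape(-1,1,2),K,np.array([c["k1"],0,0,0,0])).reshape(-1,2)
def plane(C,uv,z):
    c,Rm,t=C; s=slopes(c,uv); d=np.c_[s,np.ones(len(s))]@Rm; o=-Rm.T@t
    return o+d*((z-o[2])/d[:,2])[:,None]
def cloud(C,depth):
    c,Rm,t=C; h,w=depth.shape; v,u=np.mgrid[:h,:w]
    s=slopes(c,np.c_[u.ravel(),v.ravel()]); p=np.c_[s,np.ones(len(s))]*depth.reshape(-1,1)
    return ((p-t)@Rm).reshape(h,w,3)
def down(yaw): # tool down; tool y (closing line) at world angle yaw+90deg ; tool x at yaw
    y=[np.cos(yaw+np.pi/2),np.sin(yaw+np.pi/2),0]; z=[0,0,-1]; x=np.cross(y,z)
    q=R.from_matrix(np.c_[x,y,z]).as_quat(); return np.r_[q[3],q[:3]]
E
python3 - <<'E'
from h import *
ims=[]
for n in("scene","top"):
    C=cal(n); im,d=camera(n); np.savez(f"{n}0.npz",im=im,d=d); cv2.imwrite(f"pics/{n}0.png",im)
    c,Rm,t=C; print(n,c,-Rm.T@t)
print(env.get_state()["time"],env.get_state()["orientation"], env.nose_length)
E
```

```text
scene {'fx': 488.7600358030037, 'fy': 488.7600358030037, 'cx': 250.16733128762058, 'cy': 197.81376944118225, 'k1': 0.029981922889239756, 'rvec': array([ 1.26090826, -2.15753346,  1.00685002]), 'tvec': array([0.13150245, 0.391518  , 0.97348144])} [-0.38152802  0.34740344  0.92303444]
top {'fx': 472.40678102506496, 'fy': 472.40678102506496, 'cx': 247.31388771141448, 'cy': 185.5589855208344, 'k1': 0.06914922687181616, 'rvec': array([ 2.15214436, -2.13159714,  0.13720793]), 'tvec': array([-0.15347754,  0.52692259,  1.32731469])} [ 0.33638568 -0.16758206  1.38626404]
0.1 [-1.15118289e-04  2.12265608e-01  9.77211650e-01 -8.30491854e-04] 0.0726
```

View pics/top0.png

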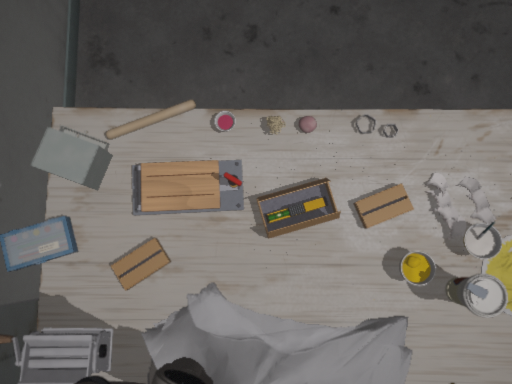

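View pics/scene0.png

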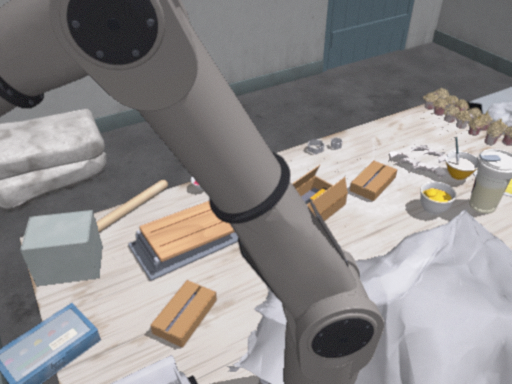

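Candidates for the carton in the top view are an open one at (297,207) holding a yellow level with a green vial, and smaller closed ones at (384,205) and (140,263). The open one fits. I'll confirm it by size and in a crop.

Run:
```python
from h import *
f=np.load("top0.npz"); im,d=f["im"],f["d"]; C=cal("top"); P=cloud(C,d); np.save("P.npy",P)
a=cv2.resize(im[145:275,240:420],None,fx=4.4,fy=4.4,interpolation=cv2.INTER_CUBIC); a=a[:300]
b=cv2.resize(im[145:225,125:250],None,fx=4.4,fy=4.4,interpolation=cv2.INTER_CUBIC)[:300]
a=cv2.resize(im[165:250,245:420],(700,340),interpolation=cv2.INTER_CUBIC)
b=cv2.resize(im[150:215,125:250],(481,250),interpolation=cv2.INTER_CUBIC)
o=np.zeros((592,800,3),np.uint8);o[:340,:700]=a;o[342:592,:481]=b
cv2.imwrite("pics/crop.png",o)
hsv=cv2.cvtColor(im,cv2.COLOR_BGR2HSV); H,S,V=cv2.split(hsv)
def rep(name,m,roi,z):
    x0,y0,x1,y1=roi; mm=np.zeros_like(H); mm[y0:y1,x0:x1]=(m[y0:y1,x0:x1]*255)
    n,l,s,ce=cv2.connectedComponentsWithStats(mm)
    if n<2: print(name,"none");return
    k=1+np.argmax(s[1:,4]); pts=np.argwhere(l==k)[:,::-1]
    W=plane(C,pts,z); r=cv2.minAreaRect((W[:,:2]*1000).astype(np.float32)); zz=P[l==k][:,2]
    print(name,s[k,4],ce[k].round(1),"mm",[np.round(q,1) for q in r],"z med",np.median(zz[zz>-.1]).round(3), "mean",W.mean(0).round(4))
rep("red",((H<8)|(H>172))&(S>150),(215,165,250,195),.12)
rep("green",(H>35)&(H<85)&(S>120),(255,190,335,240),.038)
rep("yellow",(H>20)&(H<33)&(S>150)&(V>110),(255,190,335,240),.038)
rep("board",(H<22)&(S>90)&(V>90),(130,150,225,215),.057)
for u,v in [(262,208),(297,190),(297,205),(300,227),(335,205),(383,205),(140,263),(225,121),(276,124),(308,124),(181,185),(150,185),(215,185),(275,175),(240,205),(315,205),(290,211)]:
    print((u,v),P[v,u].round(3),end=" ")
```

```text
red 90 [232.2 178.6] mm [array([ 535.4, -108.7]), array([51.5, 13.6]), np.float64(56.6)] z med 0.127 mean [ 0.5353 -0.1085  0.12  ]
green 40 [272.8 216.5] mm [array([ 440.4, -224.2]), array([13.1, 29.1]), np.float64(14.6)] z med 0.036 mean [ 0.4395 -0.2219  0.038 ]
yellow 174 [314.  204.1] mm [array([ 476.2, -339.7]), array([24.9, 56.3]), np.float64(17.3)] z med 0.039 mean [ 0.4762 -0.3395  0.038 ]
board 3683 [179.4 185.5] mm [array([524.6,  43.6]), array([137. , 220.2]), np.float64(3.0)] z med 0.054 mean [0.5241 0.0444 0.057 ]
(262, 208) [ 0.467 -0.192  0.005] (297, 190) [ 0.509 -0.286  0.093] (297, 205) [ 0.473 -0.291  0.039] (300, 227) [ 0.409 -0.297  0.065] (335, 205) [ 0.473 -0.397  0.049] (383, 205) [ 0.479 -0.544  0.003] (140, 263) [ 0.305  0.16  -0.001] (225, 121) [ 0.725 -0.08   0.019] (276, 124) [ 0.708 -0.23   0.049] (308, 124) [ 0.712 -0.324  0.037] (181, 185) [0.526 0.04  0.054] (150, 185) [0.524 0.127 0.063] (215, 185) [ 0.528 -0.056  0.045] (275, 175) [ 0.566 -0.23  -0.002] (240, 205) [ 0.474 -0.127  0.013] (315, 205) [ 0.474 -0.342  0.039] (290, 211) [ 0.456 -0.271  0.04 ]
```

View pics/crop.png

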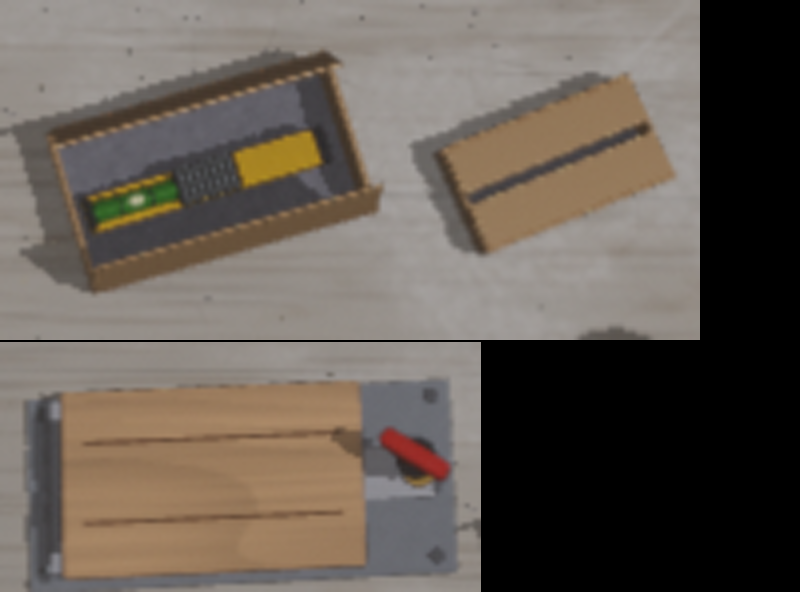

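The crop confirms the large open carton at about (297,207). The level lies along it, with the vial on the left (+y) side. The other two cartons are smaller and closed. The board's pin end is on the left and the red knob is at (232,179).

Run:
```python
from h import *
C=cal("top"); P=np.load("P.npy")
px=lambda a:np.array(a)/4.0+[245,165]
Rm=plane(C,px([(52,145),(92,268),(332,75),(365,190)]),.045); print("rim",Rm.round(4).tolist(),Rm.mean(0))
L=plane(C,px([(93,214),(318,150),(208,175),(137,200)]),.038); print("lev L,R,grip,bubble",L.round(4).tolist())
v=L[0]-L[1]; print("len",np.linalg.norm(v),"yaw",np.degrees(np.arctan2(-v[0],v[1])))
w=Rm[0]+Rm[1]-Rm[2]-Rm[3]; print("carton yaw",np.degrees(np.arctan2(-w[0],w[1])),np.linalg.norm(w)/2, np.linalg.norm(Rm[0]-Rm[1]),np.linalg.norm(Rm[2]-Rm[3]))
# flaps cloud: points above 60mm near carton in carton frame
y=np.radians(16); X=P[170:245,245:345].reshape(-1,3); X=X[(X[:,2]>.052)&(X[:,2]<.12)]
c=Rm.mean(0); q=X-[c[0],c[1],0]; ex=np.array([np.cos(y),np.sin(y)]); ey=np.array([-np.sin(y),np.cos(y)])
xy=np.c_[q[:,:2]@ex,q[:,:2]@ey]
for s in(-1,1):
    k=xy[:,0]*s>0; print(s,k.sum(),np.percentile(xy[k],[2,50,98],axis=0).round(3).tolist(),np.percentile(X[k,2],[2,50,98]).round(3))
B=P[160:210,145:215].reshape(-1,3); B=B[(B[:,2]>.035)&(B[:,2]<.08)]
co=np.linalg.lstsq(np.c_[B[:,:2]-[.525,.0436],np.ones(len(B))],B[:,2],rcond=None)[0]; print("board plane",co)
for yaw in (0.28,):
  for z in(.2,.136): print(kin.inverse_kinematics([c[0],c[1],z],down(yaw)))
```

```text
rim [[0.4822, -0.1795, 0.045], [0.3951, -0.2084, 0.045], [0.5344, -0.3791, 0.045], [0.4523, -0.4011, 0.045]] [ 0.46599737 -0.29201142  0.045     ]
lev L,R,grip,bubble [[0.4338, -0.2091, 0.038], [0.4812, -0.3695, 0.038], [0.4625, -0.2911, 0.038], [0.4441, -0.2405, 0.038]]
len 0.1671946597512816 yaw 16.466970602177614
carton yaw 15.572391602271093 0.20362720552959757 0.0916912620235066 0.08497394492567391
-1 466 [[-0.06, -0.099], [-0.051, 0.0], [-0.043, 0.098]] [0.053 0.078 0.1  ]
1 346 [[0.041, -0.098], [0.049, 0.002], [0.059, 0.099]] [0.054 0.081 0.099]
board plane [-0.00407265  0.03997189  0.05375534]
[-0.16918674  0.52023135  0.81528615  1.99049245 -0.50566049  0.84353858
  2.77871187]
[ 0.01553475  0.56067985  0.56285881  2.01708213 -0.4620094   0.69004803
  2.72373421]
```

Run:
```python
from h import *
c=np.array([.466,-.2915]); yaw=np.radians(16); ex=np.array([np.cos(yaw),np.sin(yaw)])
for k in (0,np.pi): print(k,np.round(kin.inverse_kinematics([*c,.25],down(yaw+k)),2))
q=down(yaw+np.pi); p=lambda d,z:[*(c+d*ex),z]
env.grip(0.0); env.reach(p(0,.25),q); print(env.get_state()["time"])
env.movel(p(0,.137),.2)
print(env.movel(p(-.069,.137),.1,stop_force=15),env.get_state()["tcp_pos"],env.get_state()["force"])
env.movel(p(0,.137),.2)
print(env.movel(p(.069,.137),.1,stop_force=15),env.get_state()["tcp_pos"],env.get_state()["force"])
env.movel(p(0,.14),.2); env.movel(p(0,.26),.25); env.grip(.055)
C=cal("wrist"); im,d=camera("wrist"); np.savez("w1.npz",im=im,d=d,P=cloud(C,d)); cv2.imwrite("pics/w1.png",im)
print({k:C[0][k] for k in("fx","cx","cy","rvec","tvec")},-C[1].T@C[2]); s=env.get_state();print(s["time"],s["qpos"].round(2) if hasattr(s["qpos"],"round") else s["qpos"])
```

```text
0 [-0.3   0.51  1.    1.96 -0.52  0.96  2.81]
3.141592653589793 [-0.26  0.47  0.94  1.95 -0.47  0.95 -0.38]
4.1
False [ 0.39990075 -0.31047664  0.13698653] [ 0.17658951 -0.17189937  0.17102195]
False [ 0.53199654 -0.27268111  0.13703201] [ 0.54496378 -0.33801596  0.79451793]
{'fx': 267.38998282072185, 'cx': 258.31444781708217, 'cy': 189.27123256106887, 'rvec': array([-2.33192486,  1.75816555,  0.23538921]), 'tvec': array([-0.40822633,  0.33310359,  0.43219573])} [ 0.53045082 -0.27295958  0.32941598]
8.7333 [-0.27  0.46  0.95  1.95 -0.46  0.97 -0.4 ]
```

View pics/w1.png

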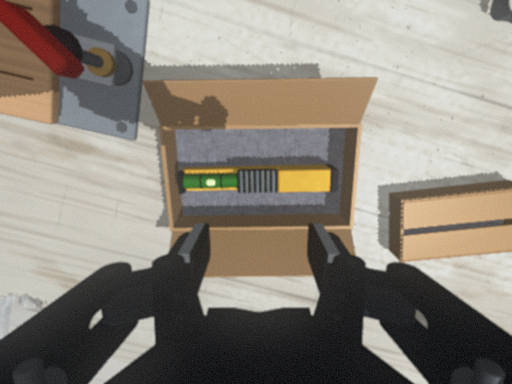

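Both flaps are swung out: the far one at the top of the image, the near one behind the fingers. The level runs from (183,181) to (331,180), with the rubber grip centred at about (257,181). Next I locate it and check the flap angles.

Run:
```python
from h import *
f=np.load("w1.npz"); im,P=f["im"],f["P"]; C=cal("wrist")
hsv=cv2.cvtColor(im,cv2.COLOR_BGR2HSV); H,S,V=cv2.split(hsv)
m=((H>20)&(H<90)&(S>130)&(V>60)); m[:160]=0;m[200:]=0;m[:,:175]=0;m[:,345:]=0
uv=np.argwhere(m)[:,::-1]; W=plane(C,uv,.038)
r=cv2.minAreaRect((W[:,:2]*1000).astype(np.float32)); print(r)
g=plane(C,[(237.5,181),(277.5,180.5)],.038); print("grip",g, g.mean(0))
c=np.array([.466,-.2915]); y=np.radians(16); ex=np.array([np.cos(y),np.sin(y)])
for n,u in(("far",(260,130,80)),("near",(260,228,272))):
    a,b=P[u[1],u[0]],P[u[2],u[0]]
    for Q in np.linspace(u[1],u[2],5).astype(int): q=P[Q,u[0]]; print(n,round((q[:2]-c)@ex,4),q[2].round(4))
print("level top z",np.median(P[m][:,2]))
for k in(1,-1): print(np.round(kin.inverse_kinematics([*r[0]] and [r[0][0]/1e3,r[0][1]/1e3,.15],down(y+k*np.pi/2)),2))
```

```text
((466.68670654296875, -289.432861328125), (28.54888343811035, 163.73313903808594), 15.977014541625977)
grip [[ 0.45704007 -0.26960898  0.038     ]
 [ 0.46992155 -0.3125157   0.038     ]] [ 0.46348081 -0.29106234  0.038     ]
far 0.0515 0.0036
far 0.0665 0.0527
far 0.0775 0.0635
far 0.0884 0.0713
far 0.0977 0.0777
near -0.0563 0.0451
near -0.0662 0.0531
near -0.0754 0.0616
near -0.0852 0.068
near -0.0929 0.0771
level top z 0.03680365323079365
[-0.34  0.83  1.14  2.03 -0.96  0.96 -1.54]
[ 0.12  0.5   0.42  2.01 -0.31  0.69  1.01]
```

Run:
```python
from h import *
y=np.radians(16); q=down(y-np.pi/2); p=lambda z:[.4647,-.2905,z]
env.reach(p(.2),q); env.movel(p(.085),.12,stop_force=10); print(env.get_state()["tcp_pos"],env.get_state()["force"])
env.grip(.0,40); s=env.get_state(); print(s["opening"],s["gripper_force"])
env.movel(p(.25),.15); s=env.get_state(); print(s["opening"],s["gripper_force"],s["force"])
b=np.radians(3.0); tilt=.04; ex=np.array([np.cos(b),np.sin(b),0])
qd=down(b-np.pi/2); M=R.from_rotvec(tilt*ex)*R.from_quat(np.r_[qd[1:],qd[0]]); t=M.as_quat(); qt=np.r_[t[3],t[:3]]
zt=M.as_matrix()[:,2]; top=np.array([.525,.0436,.0535]); T=lambda h: list(top-zt*(.081+h))
env.reach(T(.08),qt); env.movel(T(.015),.12); hit=env.movel(T(-.012),.015,stop_force=4); s=env.get_state()
print(hit,s["tcp_pos"],T(0),s["force"],s["torque"],s["time"])
```

```text
[ 0.46507851 -0.29080305  0.08561264] [-1.37705573  1.25209559  0.8418902 ]
0.025323183083342752 40.682833939790726
0.025212663199330312 39.71056938171387 [-0.40686151  0.62225215 -0.69538573]
True [0.52514704 0.04034671 0.13419041] [np.float64(0.5251695232835782), np.float64(0.04036530305429056), np.float64(0.13443520863953923)] [-1.49722831 -0.51688585  6.63346985] [-0.06830657  0.15021187 -0.00175658] 15.725
```

Run:
```python
from h import *
env.grip(.05); s=env.get_state(); M=R.from_quat(np.r_[s["orientation"][1:],s["orientation"][0]]).as_matrix()
p=np.array(s["tcp_pos"])-M[:,2]*.14; env.movel(list(p),.2)
# look position: behind, over board, tool x to ... camera is ahead along -x tool? report
C=cal("wrist"); print("cam offset in tool",M.T@((-C[1].T@C[2])-p))
im,d=camera("wrist"); np.savez("w2.npz",im=im,d=d); cv2.imwrite("pics/w2.png",im); print(env.get_state()["time"])
for k in range(4):
  yk=np.radians(57.5)+(k-1)*np.pi/2*1
  j=kin.inverse_kinematics([.535,-.1085,.2],down(yk)); j2=kin.inverse_kinematics([.535,-.1085,.17],down(yk-1.3)); print(k,np.degrees(yk),None if j is None else np.round(j,2),None if j2 is None else np.round(j2,2))
c=C
```

```text
cam offset in tool [ 0.06676763  0.00013471 -0.06857102]
16.9833
0 -32.5 [-0.18  0.41  0.33  1.98 -0.18  0.78  1.26] [-0.34  0.49  0.55  2.01 -0.37  0.74  0.14]
1 57.5 [ 0.07  0.39  0.02  1.96 -0.01  0.79  2.67] [-0.12  0.45  0.26  1.99 -0.17  0.72  1.51]
2 147.49999999999997 [-0.6   0.56  0.92  2.   -0.58  0.87 -1.49] [ 0.13  0.44 -0.05  1.98  0.03  0.73  2.9 ]
3 237.49999999999997 [-0.4   0.45  0.62  1.99 -0.36  0.8  -0.14] [-0.54  0.58  0.84  2.02 -0.61  0.8  -1.21]
```

View pics/w2.png

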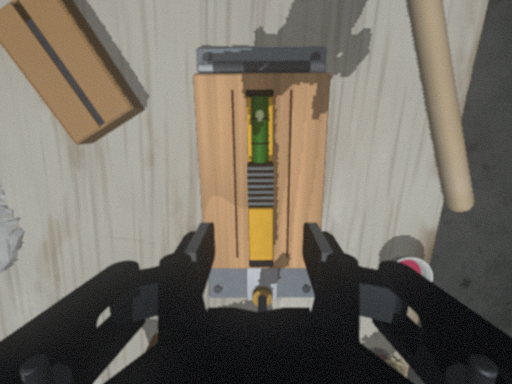

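The level sits centred between the dark lines (ends at (260,92) and (260,265)). The bubble at (260,115) is about 13 mm off toward the pin, so about 1 rad clockwise is needed.

```bash
cat >> h.py <<'E'
def turn(yaw_deg,delta,z=.180,c=(.5345,-.1087)):
    q=down(np.radians(yaw_deg)); env.grip(.04); env.reach([*c,.26],q)
    print("hit",env.movel([*c,z],.15,stop_force=10)); env.grip(0.,60); s=env.get_state(); print("open",s["opening"],s["gripper_force"])
    j=np.array(s["qpos"],float); n=max(1,int(np.ceil(abs(delta)/.5)))
    for k in range(n): j[6]-=delta/n; env.goto_joints(list(j))
    s=env.get_state(); print(s["force"],s["torque"],s["opening"]); env.grip(.04); env.movel([*c,.26],.2)
def look(name):
    # camera in front of tool +x: tool -> camera above vial
    b=np.radians(3.0); v=np.array([.525-np.sin(b)*.053,.0436+np.cos(b)*.053])
    ex=np.array([np.cos(b-np.pi/2),np.sin(b-np.pi/2)])
    env.reach([*(v-ex*.067),.21],down(b-np.pi/2)); env.dwell(.3)
    C=cal("wrist"); im,d=camera("wrist"); np.savez(name+".npz",im=im,d=d); cv2.imwrite(f"pics/{name}.png",im); print("t",env.get_state()["time"])
    c=plane(C,[(256,192)],.09); print(c); return C,im
E
python3 - <<'E'
from h import *
turn(237.5,1.0)
C,im=look("w3")
# zoom region round the vial
b=np.radians(3.0); v=[.525-np.sin(b)*.053,.0436+np.cos(b)*.053,.09]
uv=cv2.projectPoints(np.array([v]),C[0]["rvec"],C[0]["tvec"],np.array([[C[0]["fx"],0,C[0]["cx"]],[0,C[0]["fy"],C[0]["cy"]],[0,0,1]]),np.array([C[0]["k1"],0,0,0,0]))[0].ravel(); print(uv)
u0,v0=int(uv[0]),int(uv[1]); y0=max(0,v0-75);x0=max(0,u0-90)
a=im[y0:v0+75,x0:u0+90]; print("crop origin",x0,y0); cv2.imwrite("pics/w3c.png",cv2.resize(a,None,fx=4,fy=4,interpolation=cv2.INTER_CUBIC))
E
```

```text
hit False
open 0.012698620358563626 60.86438834667206
[ 4.08112179 -4.49698011 -4.86987052] [-0.84351895 -1.01677346 -0.14173791] 0.012712288399586973
t 22.3583
[[0.51741991 0.17553659 0.09      ]]
[257.25582898 285.72797521]
crop origin 167 210
```

View pics/w3c.png

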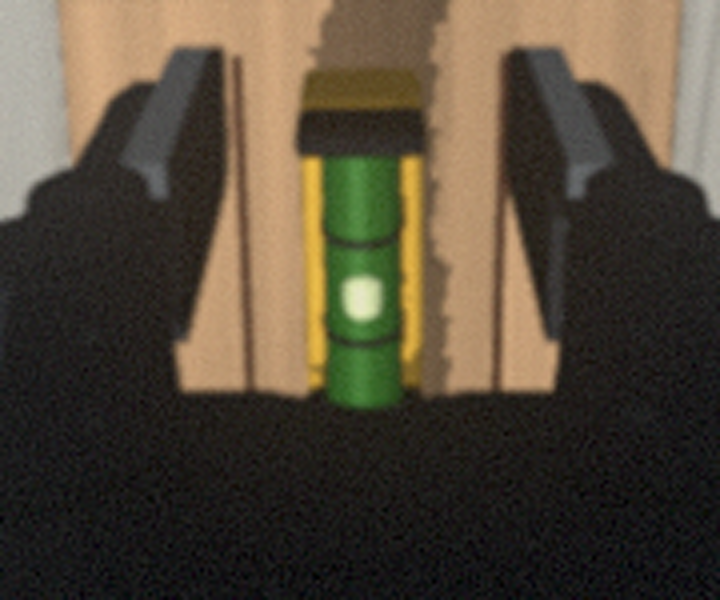

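The crop shows the rings at rows of about 241 and 341 and the bubble at about 299, so it's near centre, perhaps 2 mm towards the knob, though the view is oblique. I'll check from straight above, in the hover pose before pressing.

Run:
```python
from h import *
b=np.radians(3.0); env.grip(0.); env.reach([.525,.0436,.20],down(b-np.pi/2)); env.dwell(.3)
C=cal("wrist"); im,d=camera("wrist"); np.savez("w4.npz",im=im,d=d); print(env.get_state()["time"],-C[1].T@C[2])
cv2.imwrite("pics/w4c.png",cv2.resize(im[60:260,156:356],None,fx=3,fy=3,interpolation=cv2.INTER_CUBIC))
```

```text
23.725 [0.52214978 0.11134632 0.26962107]
```

View pics/w4c.png

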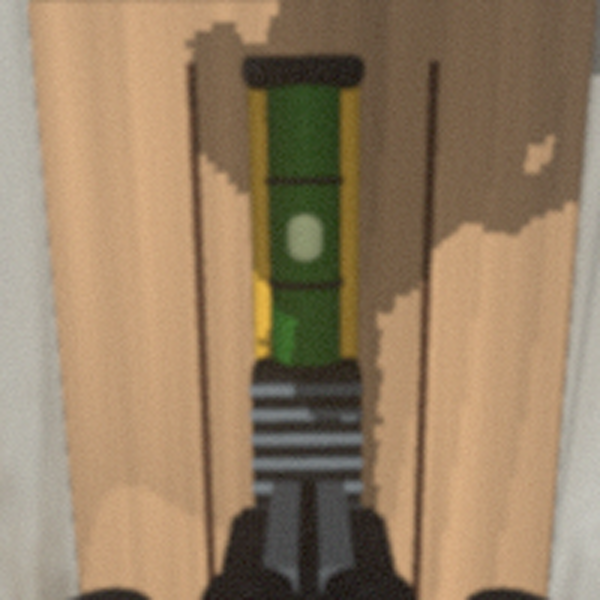

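From overhead, the rings are at crop rows 181 and 285 and the bubble at 237, so it's about 1 mm off centre and well inside the 4 mm tolerance. Now press.

Run:
```python
from h import *
f0=np.array(env.get_state()["force"]); env.movel([.525,.0436,.172],.06)
h=env.movel([.525,.0436,.155],.008,stop_force=7); s=env.get_state(); print(h,s["tcp_pos"],f0,s["force"])
env.dwell(2); s=env.get_state(); print(s["tcp_pos"],s["force"],s["time"])
C=cal("wrist"); im,d=camera("wrist"); cv2.imwrite("pics/w5c.png",cv2.resize(im[40:240,156:356],None,fx=3,fy=3,interpolation=cv2.INTER_CUBIC))
```

```text
True [0.52500875 0.04362662 0.16392034] [ 0.35360481  0.55572025 -1.44659786] [-0.53981638 -0.59998019  6.31593215]
[0.52501608 0.04359527 0.16391582] [-0.84200221  0.27066734  4.84669674] 27.4833
```

View pics/w5c.png

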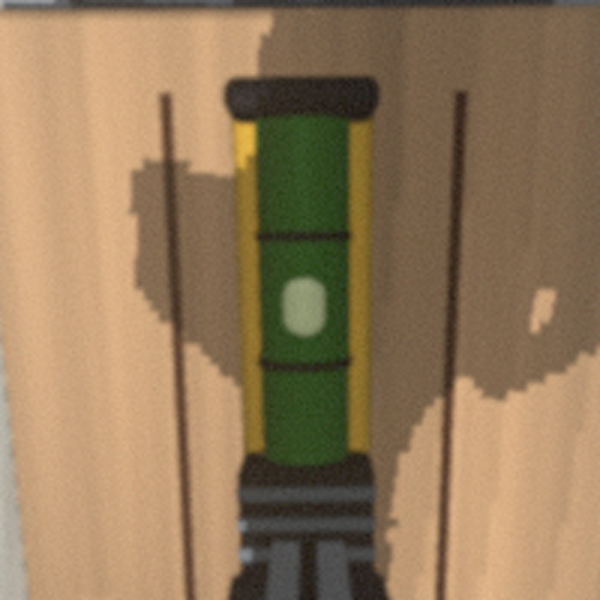

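While pressing, the rings are at rows 236 and 364 and the bubble at 306, about 1 mm off, which is fine. The force is only about 6 N, so I'll raise it a little and hand in.

Run:
```python
from h import *
h=env.movel([.525,.0436,.161],.004,stop_force=3.5); env.dwell(1.5)
F=[]
for _ in range(8): env.dwell(.05); F.append(env.get_state()["force"][2])
s=env.get_state(); print(h,s["tcp_pos"],np.mean(F),s["time"])
C=cal("wrist"); im,d=camera("wrist"); a=im[40:240,156:356]
hsv=cv2.cvtColor(a,cv2.COLOR_BGR2HSV); g=a[85:135,101:102].mean(1).astype(int)[:,2]; print(75+10,np.argwhere(g>100).ravel()+85, [int(x) for x in np.argsort(a[70:130,92:112,1].mean(1))[:0]])
if 6<np.mean(F)<13.5 and abs((np.argwhere(g>100).ravel()+85).mean()-100)<8: print(job.job_done())
```

```text
True [0.52501968 0.04361952 0.16393731] 5.322655290708829 29.675
85 [ 93  94  95  96  97  98  99 100 101 102 103 104 105 106 107 108 109 110
 111] []
```

Run:
```python
from h import *
def F():
    f=[]
    for _ in range(8): env.dwell(.04); f.append(env.get_state()["force"][2])
    return np.mean(f)
z=env.get_state()["tcp_pos"][2]
for k in range(8):
    f=F(); print(round(z,5),round(f,2))
    if f>7: break
    z-=.00015; env.movel([.525,.0436,z],.004)
env.dwell(1.5); f=F()
im,d=camera("wrist"); a=im[40:240,156:356]; g=a[:,101,2].astype(int)
r=np.argwhere(g[85:118]>100).ravel()+85; rings=[i+60+np.argmin(a[60+i:60+i+40,92:112].sum((1,2))) for i in(0,)]+[110+np.argmin(a[110:135,92:112].astype(int).sum((1,2)))]
print(f,r.min(),r.max(),rings,env.get_state()["time"])
if 5.5<f<12 and abs(r.mean()-100)<8: print(job.job_done())
```

```text
0.1639 5.23
0.16375 5.25
0.1636 6.77
0.16345 8.32
8.176351875164414 92 111 [np.int64(78), np.int64(122)] 33.7333
the job is handed in; nothing more can be done
None
```

The job is handed in at 33.7 s: both flaps are wide open, the level is on the board, the bubble is about 1 mm off centre (4 mm allowed), and the gripper is still pressing at about 8 N.

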